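# Clamp a terrine dish in its press with the wing nut

### The arm

A 6-joint arm with a two-finger parallel gripper is mounted at the origin on a cart in front of the work surface, level with it; the furniture and walls round the work are solid. World frame = base frame: x ahead of the robot, y to its left, z up, the work surface at z = 0. Lengths are in mm, angles in rad, forces in N, time in s.
With the tool pointing down it reaches from about 350 to 975 mm from the base axis. Payload 7.1 kg.
Tool frame: the origin (TCP) lies on the front face of the gripper's body, between the roots of the fingers; the fingertips stand 80 mm ahead of it and the grasp point (between the pads) lies 61 mm ahead of it (env.tips_ahead is the distance from the TCP to the fingertips, in mm); z points along the fingers, y is the direction in which the jaws open and shut (so a half turn about z gives the same grasp; the last joint's range is limited). The gripper opens to 88 mm and grips with 3 to 60 N. Pads are 20 mm wide; open, the fingers measure 115 mm over their backs; the gripper's body (75 mm by 178 mm) begins 61 mm behind the grasp point.
Start: joints at [-1.318, 0.423, 1.63, -0, 1.089, -0.019], TCP at [167.81, -602.034, 302.675] pointing down, gripper open.
Joint ranges: [-3, 3], [-0.9, 2.11], [0.09, 2.58], [-1.31, 4.45], [0.11, 2.69], [-2.54, 2.54]. Speed limits (rad/s): [2.39, 2.39, 3.01, 3.14, 3.14, 3.14].

### API

Orientations are given as a unit quaternion [x, y, z, w].
In Python, from station import env, set_gripper, viewer, workorder gives the robot as it stands. Calls block until the motion is done:
- env.reach(position, orientation): joint-space move of the TCP to a pose.
- env.move_l(position, rot=None, rate=150, f_stop=None): straight line of the TCP; rot=None keeps the orientation; rate is the mean speed in mm/s. With f_stop (N) it stops when the force on the tool has changed by that much, and returns True; else False.
- env.move_joints(angles): joint-space move.
- set_gripper(opening): finger opening in mm; the grip force is fixed at half the most; returns when the fingers have stopped.
- env.hold(seconds).
- env.ik(position, orientation): joint angles nearest the present ones, or None.
- env.read_state(): the state.
- viewer.camera(name): name is "side" or "top" or "wrist"; returns the picture (480x640x3 uint8, blue, green, red); there is no depth.
- viewer.camera_params(name): a dict with "fx", "fy", "cx", "cy" (pixels), "dist" ([k1, k2, p1, p2, k3] as OpenCV has them; the pictures are not rectified), "pose" (4x4, takes a point from camera to world coordinates); the wrist camera has in their place "tool_from_camera" (4x4, takes a point from camera to tool coordinates, whose origin is the TCP and whose axes are the flange's). Camera axes: x right, y up, looking along -z (the intrinsics and any distortion apply to the point x, -y, -z); pixel columns grow to the right and rows downward; lengths in mm; the calibration is good to about 2 mm. A picture is of the moment at which its call begins: read the wrist's pose just before it. camera_params takes no time and is no camera call.
A pose or a line that the arm cannot do raises env.IKError and nothing moves.
- workorder.sign_off(): hands the job in, once; it reports no verdict.
The state is a dict: "time_s": time; "qpos": joint angles; "dq": joint speeds; "tau": joint torques, N m; "tool_pos": TCP position; "orientation": TCP orientation; "force": force on the tool from outside, world axes, zero at the start; "wrist_torque": the same for the moment, N m; "width": finger opening in mm.
Only numpy, scipy, OpenCV 4.12 (cv2) and the standard library are available. Lean on these libraries where they do the work, as an engineer would, in place of code of your own. Each camera call takes 0.05 s, during which the arm holds its last target.

### The job

Slide the white lidded terrine dish fully home under the press, against its back stop, then tighten the four-winged nut clockwise in short arcs between the two columns until the press plate bears firmly on the lid. Stop when the nut takes about twice the effort that it took while running free: much tighter would crack the dish. Do not push hard against the columns, leave the other things on the worktop where they are, and let go of everything at the end.

Things in the scene. Friction and masses are not known exactly. Their poses are not given: they have to be found in the camera images.
- press: Terrine press, fixed: a wooden board 240 (x) x 130 x 16 mm high with a steel bridge on two columns. Origin: underside of the board, straight below the nut's axis; x points from the open front to the back stop, z up. The board spans x = -145 to +95 mm. Two rails (tops 25 mm up, inner faces y = +-38.5 mm) guide the dish. Bridge: 34 (x) x 136 mm, underside 100, top 112 mm above the worktop.
- stop (a point): Middle of the front face of the wooden back stop of the press, at x = 75 mm, z = 31 mm of the press; axes as the press. The stop is 89 mm wide and 46 mm high above the worktop. The dish is home when its back face touches it; it slides with about 3 to 7 N and a push of 10 to 15 N seats it.
- column_left: Upright steel column of the press, radius 8 mm, at the press's x = 0, y = +52 mm. Origin: its foot, 16 mm above the worktop; z up. On it, above the bridge, sits a round cap nut of radius 11 mm that ends 152 mm above the worktop. The columns bound the room at the nut: fingers at the wings can swing about the axis only some 50 degrees to either side of the front (or of the back) of the press.
- column_right: The same column at the press's x = 0, y = -52 mm. Do not push harder than about 20 N against either column.
- terrine: The dish: closed white glazed oblong dish with a flat lid, 150 (x) x 74 x 50 mm high, about 0.5 kg, loose. Origin: centre of its underside, z up; its x points to the back of the press. It stands on the board (16 mm above the worktop) between the rails, drawn out 30 to 55 mm to the front; fully home, its origin is straight below the nut's axis (x = y = 0 of the press).
- ear (a point): Point in the ear handle on the front end of the dish, 95 mm in front of the dish's origin and 31 mm above its underside; axes as the dish. The ear is 16 mm wide (y), 14 mm high and sticks out 34 mm from the dish's front face (x = -75 to -109 mm of the dish).
- nut_centre (a point): On the axis of the wing nut, 130 mm above the worktop. Its x and y axes turn with the nut, along the four wings. Hub radius 11 mm; each wing is an upright flat ear 8 mm thick, reaching 34 mm from the axis, 119 to 145 mm above the worktop. The 9 mm stud sticks up to at most 167 mm. Clockwise from above tightens: the wing at the press's front moves to the left (+y). The nut does not sink.
- wing_tip (a point): Outer end of one of the four wings, 34 mm from the nut's axis, 130 mm above the worktop. Running free, the nut takes a steady 0.2 N m (about 7 N at 28 mm from the axis). With the plate on the lid the torque climbs by some 0.5 N m per radian; right is 0.4 N m. When the finger stops, its reading sinks somewhat (free: to about 0.15). It stays where it is left, without springing back much.
- press_plate: Round aluminium plate, radius 30 mm, 7 mm thick, under the bridge on the threaded stud; it does not turn. Origin: centre of its underside, z up. Each turn of the nut lowers it 12 mm; at first it hangs 3 to 7 mm above the lid's level (66 mm above the worktop). It presses the lid with (torque - 0.2 N m) / 0.0019 m: about 105 N at 0.4 N m.
- garlic: A garlic bulb, 56 mm, loose bystander; leave it alone. Origin: centre of its underside.
- spice: A spice jar, 45 mm wide, 106 mm high, loose bystander; leave it alone. Origin: centre of its underside.
- butter: A packet of butter, 73 x 102 x 37 mm, loose bystander; leave it alone. Origin: centre of its underside.

How it is judged (in metres and radians):
On the way, in this order (a step that is already met when the one before it is completed fails the run):
1. the dish is fully home under the press, not yet clamped (x of terrine in the frame of press between -0.003 and 0.004 m and y of terrine in the frame of press between -0.005 and 0.005 m and z of terrine in the frame of press below 0.02 m and angle between the x axis of terrine and the x axis of press, either way round below 0.06 rad and contact force between press_plate and terrine below 2 N), for 0.2 s.
2. the plate bears firmly on the lid (x of terrine in the frame of press between -0.003 and 0.004 m and y of terrine in the frame of press between -0.005 and 0.005 m and z of terrine in the frame of press below 0.02 m and angle between the x axis of terrine and the x axis of press, either way round below 0.06 rad and contact force between press_plate and terrine above 50 N), for 0.2 s.
At the end, for the whole second after the job is handed in: The dish is home in the press (origin 3 mm short of to 4 mm past the nut axis lengthwise, within 5 mm sideways, straight within 0.06 rad) and at rest, and the plate clamps its lid with 50 to 150 N (all of step 2 and contact force between press_plate and terrine below 150 N and linear speed of terrine below 0.01 m/s); the robot touches nothing.
It fails at once if the dish is overloaded: the plate presses on it with more than 180 N (contact force between press_plate and terrine above 180 N).
It fails at once if the robot pushes hard (over 25 N) against a column (contact force between any of the fingers, the arm and column_left above 25 N or contact force between any of the fingers, the arm and column_right above 25 N).
It fails at once if the garlic is knocked away (moved more than 30 mm) (distance of garlic from where it was at the start of the episode above 0.03 m).
It fails at once if the spice jar is knocked away (moved more than 30 mm) (distance of spice from where it was at the start of the episode above 0.03 m).
It fails at once if the butter is knocked away (moved more than 30 mm) (distance of butter from where it was at the start of the episode above 0.03 m).
It also fails if it takes over 72 s, if anything falls off the work surface, if the arm or the gripper's body presses on something with over 40 N, if the wrist force passes 120 N, or if a joint passes its speed limit or range.

## Working session

There is one attempt and no reset: what is moved stays moved. The work goes in short steps, each a Python script; the robot and the scene stay as the last script left them, time stands still between calls to the robot, and variables do not carry over. Pictures are saved under pics/ and viewed, and the job is handed in when it is done.

```bash
ls; mkdir -p pics; python3 - <<'E'
from station import env, set_gripper, viewer, workorder
import cv2,numpy as np
for n in ("side","top","wrist"):
    s=env.read_state()
    cv2.imwrite(f"pics/a_{n}.png",viewer.camera(n))
    p=viewer.camera_params(n)
    print(n,{k:(np.round(v,3).tolist()) for k,v in p.items()})
print({k:np.round(v,3).tolist() for k,v in s.items()})
E
```

```text
pics
side {'fx': 580.541, 'fy': 580.541, 'cx': 322.105, 'cy': 229.441, 'dist': [0.057, 0.0, 0.0, 0.0, 0.0], 'pose': [[-0.881, 0.299, -0.365, 123.853], [-0.472, -0.529, 0.705, 860.162], [0.018, 0.794, 0.608, 877.376], [0.0, 0.0, 0.0, 1.0]]}
top {'fx': 582.514, 'fy': 582.514, 'cx': 318.781, 'cy': 234.605, 'dist': [-0.125, 0.0, 0.0, 0.0, 0.0], 'pose': [[0.016, 0.976, -0.216, 331.478], [-1.0, 0.017, -0.0, -28.382], [0.004, 0.216, 0.976, 1360.809], [0.0, 0.0, 0.0, 1.0]]}
wrist {'fx': 372.826, 'fy': 372.826, 'cx': 323.439, 'cy': 241.352, 'dist': [0.004, 0.0, 0.0, 0.0, 0.0], 'tool_from_camera': [[-0.0, 0.954, 0.301, 83.336], [1.0, 0.001, -0.0, -0.627], [-0.0, 0.301, -0.954, -82.056], [0.0, 0.0, 0.0, 1.0]]}
{'time_s': 0.1, 'qpos': [-1.318, 0.424, 1.631, 0.0, 1.089, -0.019], 'dq': [-0.002, -0.002, -0.002, 0.001, 0.001, 0.002], 'tau': [-0.001, -54.561, -27.432, 0.064, 0.019, -0.0], 'tool_pos': [167.728, -601.657, 301.969], 'orientation': [0.991, 0.135, -0.0, -0.001], 'force': [-0.356, -0.035, -0.417], 'wrist_torque': [-0.046, -0.026, 0.035], 'width': 87.894}
```

View pics/a_top.png

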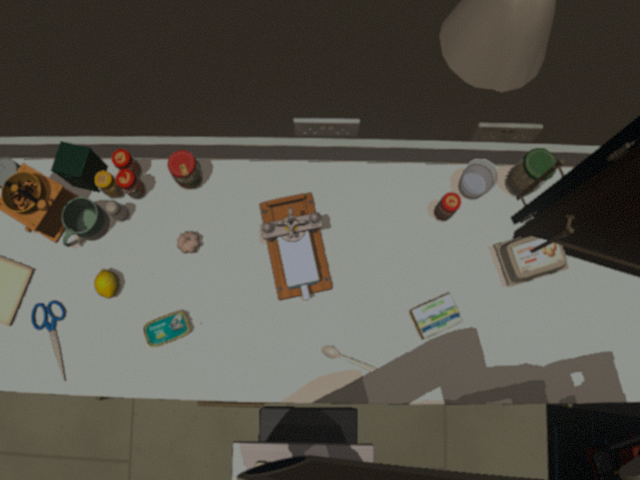

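View pics/a_side.png

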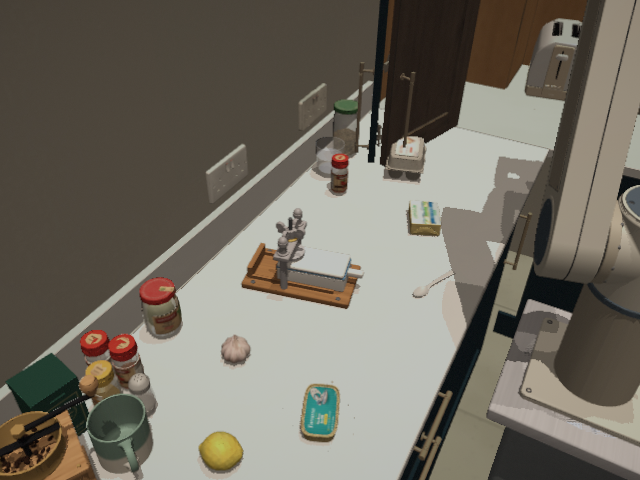

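View pics/a_wrist.png

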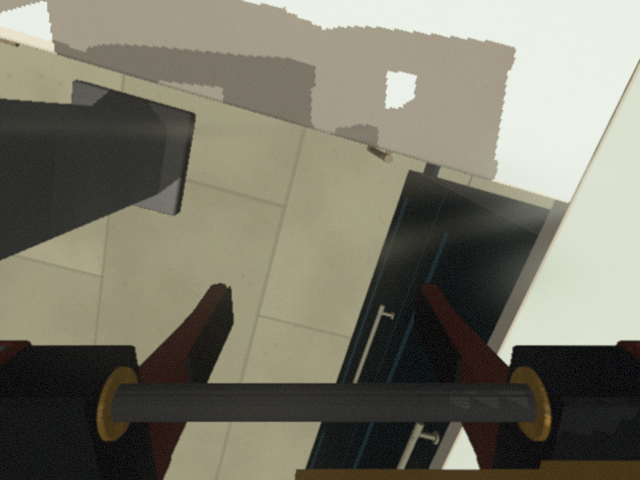

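The top view shows the press at about (295,245), its open front with the ear at (306,293) and its back at (288,198). Next: upscaled crop and rough localisation.

```bash
cat > h.py <<'E'
from station import env, set_gripper, viewer, workorder
import cv2,numpy as np
from scipy.spatial.transform import Rotation as R
def campose(p,s=None):
    if 'pose' in p: return np.array(p['pose'])
    T=np.eye(4);T[:3,:3]=R.from_quat(s['orientation']).as_matrix();T[:3,3]=s['tool_pos']
    return T@np.array(p['tool_from_camera'])
def ray(p,T,uv):
    K=np.array([[p['fx'],0,p['cx']],[0,p['fy'],p['cy']],[0,0,1]])
    n=cv2.undistortPoints(np.array(uv,float).reshape(-1,1,2),K,np.array(p['dist']))[:,0]
    d=np.c_[n[:,0],-n[:,1],-np.ones(len(n))]@T[:3,:3].T
    return T[:3,3],d
def onplane(p,T,uv,z):
    o,d=ray(p,T,uv); z=np.broadcast_to(z,(len(d),))
    return o+d*((z-o[2])/d[:,2])[:,None]
def proj(p,T,X):
    X=np.atleast_2d(X);c=(X-T[:3,3])@T[:3,:3];c=c*[1,-1,-1]
    K=np.array([[p['fx'],0,p['cx']],[0,p['fy'],p['cy']],[0,0,1]])
    return cv2.projectPoints(c,np.zeros(3),np.zeros(3),K,np.array(p['dist']))[0][:,0]
E
python3 - <<'E'
from h import *
p=viewer.camera_params('top');T=campose(p)
q=onplane(p,T,[(260,201),(313,193),(332,290),(277,300)],16)
print(q.round(1)); f=(q[2]+q[3])/2;b=(q[0]+q[1])/2;d=(b-f);print(np.linalg.norm(d),np.degrees(np.arctan2(d[1],d[0])),f+d*145/240)
im=cv2.imread('pics/a_top.png');cv2.imwrite('pics/b.png',cv2.resize(im[180:310,240:360],None,fx=4.5,fy=4.5,interpolation=cv2.INTER_CUBIC))
E
```

```text
[[708.5 114.   16. ]
 [730.6 -12.7  16. ]
 [497.4 -61.1  16. ]
 [472.   65.8  16. ]]
239.75601547834927 11.632380638234526 [626.58944186  31.55328203  16.        ]
```

View pics/b.png

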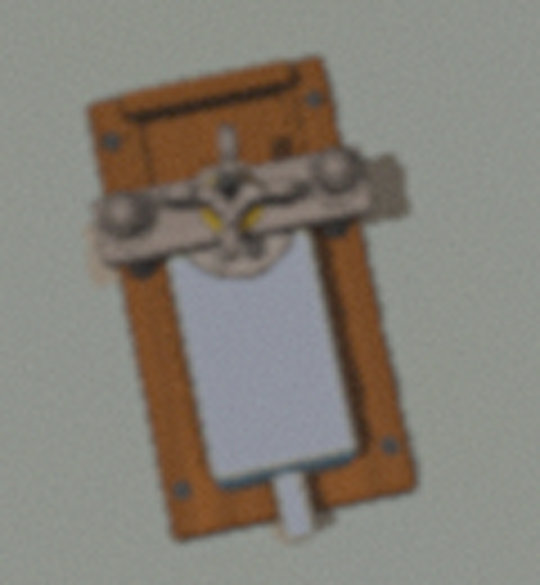

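Rough press pose is (627, 32), yaw about 11.6°. I'll look closer with the wrist camera from two heights.

```bash
python3 - <<'E'
from h import *
yaw=0.203; P=np.array([626.6,31.6])
c,s_=np.cos(yaw),np.sin(yaw)
q=[np.cos(yaw/2),np.sin(yaw/2),0,0]
def go(x,y,z): return [P[0]+c*x-s_*y,P[1]+s_*x+c*y,z]
np.set_printoptions(suppress=True)
print(env.ik(go(-100,0,400),q))
env.reach(go(-100,0,400),q)
s=env.read_state();im=viewer.camera('wrist');np.save('w1.npy',np.r_[s['tool_pos'],s['orientation']]);cv2.imwrite('pics/w1.png',im)
print(s['time_s'],s['tool_pos'],s['orientation'],s['qpos'])
E
```

```text
[-0.00087178  0.17609733  1.74021679 -0.          1.22527853  1.36692455]
2.6917 [528.70900511  10.78958262 399.86647657] [ 0.99489899  0.10087613 -0.00011175  0.00006212] [-0.00203662  0.17636753  1.74019512 -0.00015579  1.22523955  1.36671649]
```

View pics/w1.png

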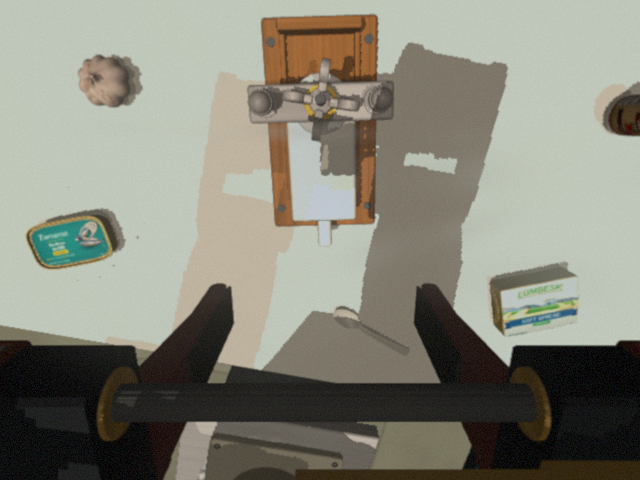

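The press is in the upper middle: board corners about (262,17), (378,14), (375,222), (276,226); nut centre at about (322,99). Zooming for detail.

```bash
python3 - <<'E'
import cv2
im=cv2.imread('pics/w1.png')
cv2.imwrite('pics/c1.png',cv2.resize(im[50:150,240:400],None,fx=5,fy=5,interpolation=cv2.INTER_CUBIC))
cv2.imwrite('pics/c2.png',cv2.resize(im[0:260,240:400],None,fx=2.3*1,fy=2.3,interpolation=cv2.INTER_CUBIC))
E
```

```text
(no output)
```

View pics/c1.png

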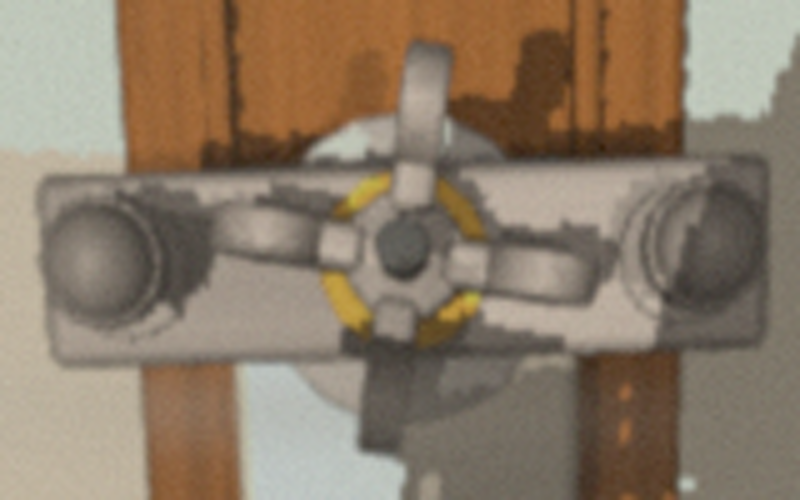

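View pics/c2.png

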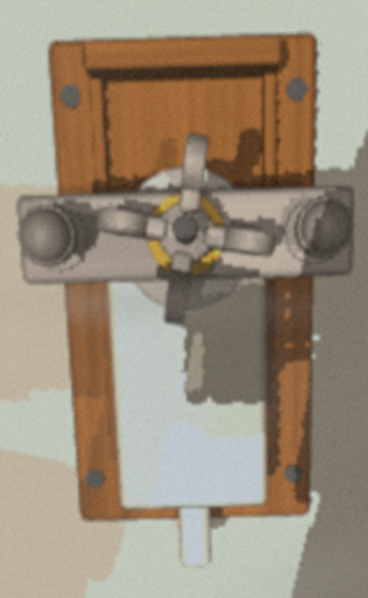

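```bash
python3 - <<'E'
from h import *
np.set_printoptions(suppress=True,precision=2)
w=np.load('w1.npy');s=dict(tool_pos=w[:3],orientation=w[3:])
p=viewer.camera_params('wrist');T=campose(p,s)
c1=lambda a:np.array(a)/5+[240,50]-.4
c2=lambda a:np.array(a)/2.3+[240,0]-.3
ang=lambda d:np.arctan2(d[1],d[0])
b=onplane(p,T,c2([(52,43),(315,36),(308,514),(82,519)]),16)
print(b); f=(b[2]+b[3])/2;k=(b[0]+b[1])/2;yb=ang(k-f);print('board',np.linalg.norm(k-f),yb,f+(k-f)*145/240)
br=onplane(p,T,c1([(42,180),(767,157),(768,347),(55,363)]),112)
l=(br[0]+br[3])/2;r=(br[1]+br[2])/2
print('bridge',br.mean(0),np.linalg.norm(l-r),ang(l-r)-np.pi/2)
cp=onplane(p,T,c1([(100,258),(713,245)]),145)
print('caps',cp.mean(0),np.linalg.norm(cp[0]-cp[1]),ang(cp[0]-cp[1])-np.pi/2)
wt=onplane(p,T,c1([(428,45),(592,273),(380,450),(215,228)]),138)
print('wings',wt.mean(0),np.linalg.norm(wt[0]-wt[2]),np.linalg.norm(wt[1]-wt[3]),ang(wt[0]-wt[2]),ang(wt[3]-wt[1])-np.pi/2)
hub=onplane(p,T,c1([(404,262)]),135);print('hub',hub)
d=onplane(p,T,c2([(122,506),(266,500),(266,280),(108,280)]),66);print('lid front',d[:2],(d[0]+d[1])/2)
e=onplane(p,T,c2([(182,565),(211,563)]),54);print('ear end',e)
E
```

```text
[[705.01 116.06  16.  ]
 [733.1   -6.58  16.  ]
 [503.36 -59.95  16.  ]
 [475.11  63.8   16.  ]]
board 235.81679896713607 0.22586585934106373 [628.09  33.83  16.  ]
bridge [628.48  33.96 112.  ] 133.80033676009197 0.22697368222275727
caps [628.61  34.03 145.  ] 103.71744988496245 0.2215253503934358
wings [628.8   34.55 138.  ] 65.95453825780831 65.47691991633037 0.0731273795924043 0.09046734656417099
hub [[627.41  34.24 135.  ]]
lid front [[500.24  41.5   66.  ]
 [517.63 -28.26  66.  ]] [508.93   6.62  66.  ]
ear end [[471.96   5.41  54.  ]
 [476.09  -9.28  54.  ]]
```

All features agree: press origin ≈ (628.6, 34.1), yaw ≈ 0.225, wings about 8° clockwise of the press axes, dish drawn out ≈ 48 mm. Pushing the ear end with closed fingers.

```bash
cat >> h.py <<'E'
np.set_printoptions(suppress=True,precision=2)
P=np.array([628.6,34.1]);YAW=0.225
def Q(f): return [np.cos(f/2),np.sin(f/2),0,0]
def W(x,y,z):
    c,s=np.cos(YAW),np.sin(YAW); return [P[0]+c*x-s*y,P[1]+s*x+c*y,z]
def L(w):
    c,s=np.cos(YAW),np.sin(YAW); d=np.array(w[:2])-P; return np.array([c*d[0]+s*d[1],-s*d[0]+c*d[1]])
def FL(F):
    c,s=np.cos(YAW),np.sin(YAW); return np.array([c*F[0]+s*F[1],-s*F[0]+c*F[1],F[2]])
E
python3 - <<'E'
from h import *
set_gripper(0)
env.reach(W(-190,0,180),Q(YAW))
env.move_l(W(-190,0,118),rate=150)
s=env.read_state();print(s['time_s'],s['width'],FL(s['force']),L(s['tool_pos']))
r=env.move_l(W(-150,0,118),rate=60,f_stop=12)
s=env.read_state();print(r,FL(s['force']),L(s['tool_pos']))
r=env.move_l(W(-112,0,118),rate=30,f_stop=10)
s=env.read_state();print(r,s['time_s'],FL(s['force']),L(s['tool_pos']))
im=viewer.camera('wrist');cv2.imwrite('pics/w2.png',im);np.save('w2.npy',np.r_[s['tool_pos'],s['orientation']])
cv2.imwrite('pics/s2.png',viewer.camera('side')[180:320,220:380])
E
```

```text
5.5917 0.49524215266658567 [0.8  0.38 0.07] [-189.11   -0.18]
False [-3.08  0.16  1.85] [-149.77    0.15]
True 7.35 [0.16 0.38 0.01] [-120.7     0.06]
```

View pics/w2.png

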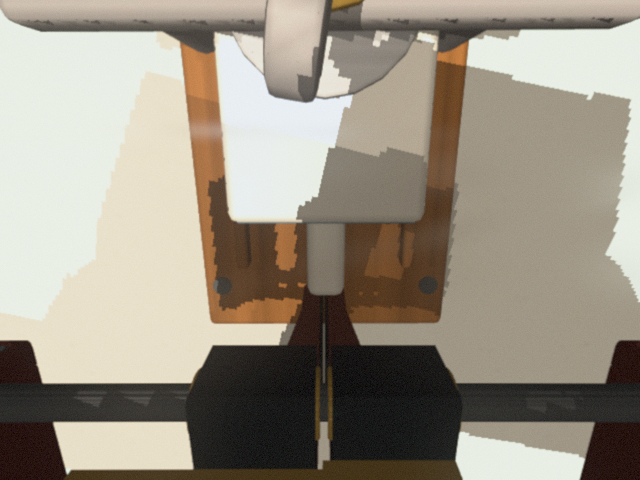

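The dish went in and the ear now sits at (325,258). The stop came at x = -120.7, about where home should be. I'll push once more to verify it is seated.

```bash
python3 - <<'E'
from h import *
r=env.move_l(W(-114,0,118),rate=12,f_stop=14)
s=env.read_state();print(r,s['time_s'],FL(s['force']),L(s['tool_pos']))
p=viewer.camera_params('wrist')
s=env.read_state();im=viewer.camera('wrist');cv2.imwrite('pics/w3.png',im);T=campose(p,s)
e=onplane(p,T,[(230,219),(424,219)],66);print([L(x) for x in e])
# check press pose here: board front corners
b=onplane(p,T,[(212,322),(440,322)],16);print([L(x) for x in b])
E
```

```text
True 7.925 [ 0.3  -0.29  0.08] [-120.08    0.27]
[array([-70.6 ,  35.16]), array([-70.54, -35.69])]
[array([-142.66,   62.71]), array([-142.5 ,  -63.33])]
```

View pics/w3.png

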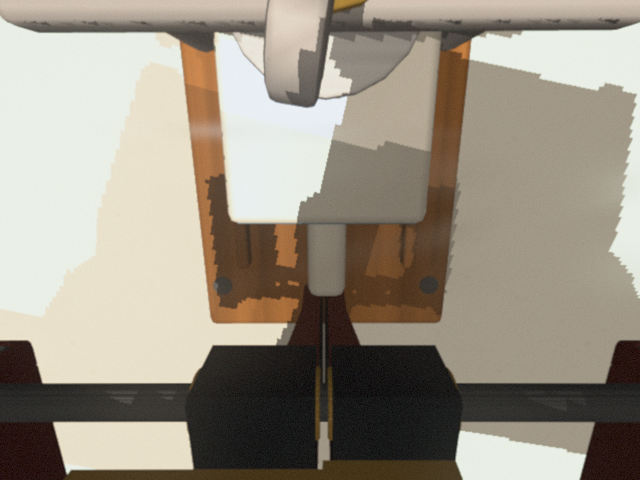

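A further 14 N push moved it only 0.6 mm, and the finger position and lid edge both put the dish home within about 1 mm. Now the nut: back off, rise and look down at the front wing to fix its angle.

```bash
cat >> h.py <<'E'
R0=26.
def N(th,z,r=R0):
    t=np.radians(th); return W(-r*np.cos(t),r*np.sin(t),z), Q(YAW-t)
def tq(s):
    d=np.array(s['tool_pos'][:2])-P;F=s['force'];M=s['wrist_torque']
    return (d[0]*F[1]-d[1]*F[0])/1000, M[2]
def arc(a,b,z,step,rate):
    n=max(1,int(np.ceil(abs(b-a)/step)))
    for t in np.linspace(a,b,n+1)[1:]:
        p,q=N(t,z); env.move_l(p,rot=q,rate=rate); yield t,env.read_state()
E
python3 - <<'E'
from h import *
env.move_l(W(-135,0,118),rate=100)
env.move_l(W(-135,0,265),rate=200)
set_gripper(18)
p,q=N(8,265);env.reach(p,q)
s=env.read_state();im=viewer.camera('wrist');cv2.imwrite('pics/w4.png',im);print(s['time_s'],s['force'],s['wrist_torque'],s['width'])
c=viewer.camera_params('wrist');T=campose(c,s)
for r in (15,34):
  for t in (8,98,-82): print(r,t,proj(c,T,[N(t,145,r)[0]]))
E
```

```text
10.1667 [ 0.25  0.15 -0.03] [ 0.01  0.02 -0.04] 18.004837932777914
15 8 [[324.9  255.73]]
15 98 [[298.22 230.56]]
15 -82 [[351.66 230.57]]
34 8 [[324.85 286.12]]
34 98 [[264.36 230.55]]
34 -82 [[385.51 230.58]]
```

View pics/w4.png

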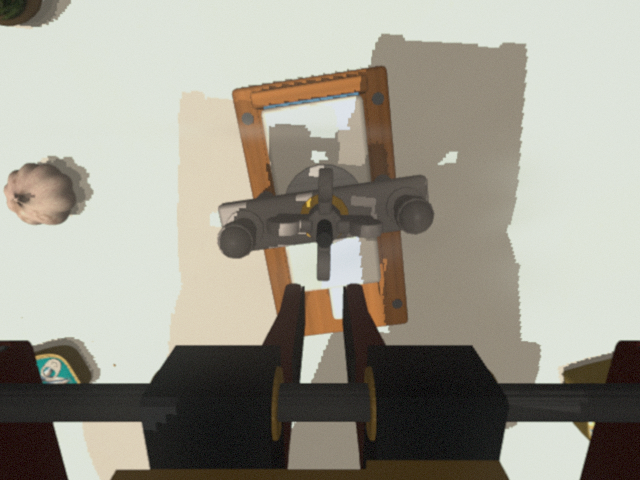

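The front wing stands upright in the image at (324,235)–(323,280), exactly between the fingers, and the dish's back edge is at the stop. Descending, gripping, and running the first arc.

```bash
python3 - <<'E'
from h import *
p,q=N(8,203)
r=env.move_l(p,rot=q,rate=60,f_stop=10)
s=env.read_state();print(r,s['time_s'],s['tool_pos'],FL(s['force']),tq(s))
if not r:
    set_gripper(0)
    s=env.read_state();print('grip',s['width'],FL(s['force']),tq(s))
    for t,s in arc(8,44,203,6,20):
        a,b=tq(s);print(round(t),'%.2f'%s['time_s'],FL(s['force']),'T %.3f %.3f = %.3f'%(a,b,a+b),'w %.2f'%s['width'],L(s['tool_pos']))
E
```

```text
False 11.4 [602.98  31.9  203.41] [ 1.03  0.81 -0.71] (np.float64(-0.024192470365495548), np.float64(-0.009523450652026278))
grip 7.851444646838747 [-0.26  0.28  3.11] (np.float64(-0.006308014646111533), np.float64(-0.17936092689277788))
14 12.01 [-0.83  0.41  4.45] T -0.005 -0.179 = -0.184 w 7.71 [-25.04   6.31]
20 12.29 [-0.67  0.75  5.21] T -0.012 -0.272 = -0.284 w 7.67 [-24.23   8.79]
26 12.57 [-1.11  0.87  6.02] T -0.008 -0.209 = -0.217 w 7.94 [-23.17  11.23]
32 12.86 [-1.25 -0.56  4.77] T 0.029 -0.172 = -0.143 w 7.57 [-21.9   13.57]
38 13.14 [-2.13 -0.65  4.8 ] T 0.047 -0.224 = -0.177 w 8.04 [-20.32  15.78]
44 13.43 [-1.66 -1.35  4.78] T 0.055 -0.210 = -0.156 w 7.75 [-18.6   17.79]
```

The arc ran, but while clamped the twist goes through the grip as a moment, so the reading is ambiguous. For the next arc I'll straddle the next wing loosely so one finger pushes, after checking where the wings are.

```bash
python3 - <<'E'
from h import *
set_gripper(15)
s=env.read_state();print('open',FL(s['force']),tq(s))
p,q=N(44,265);env.move_l(p,rot=q,rate=150)
p,q=N(-44,265);env.reach(p,q)
s=env.read_state();im=viewer.camera('wrist');cv2.imwrite('pics/w5.png',im);print(s['time_s'],FL(s['force']),s['wrist_torque'])
E
```

```text
open [ 0.52 -0.45  0.21] (np.float64(-0.0010253972122637495), np.float64(-0.018057573260739007))
15.7667 [-0.9   0.42 -0.2 ] [-0.05 -0.06 -0.01]
```

View pics/w5.png

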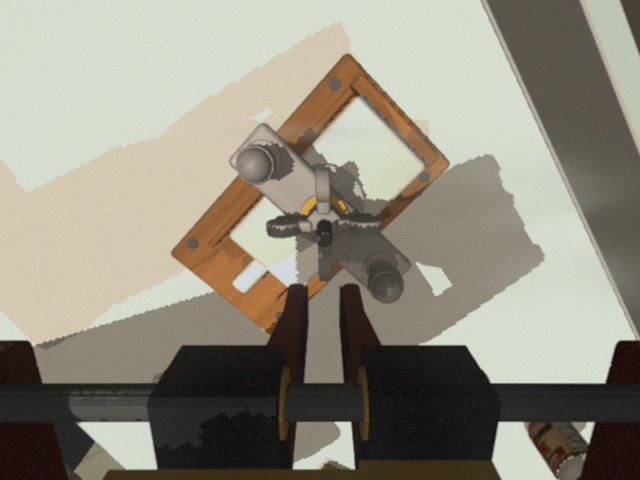

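The nut turned as planned: the next wing runs from (324,235) to (325,280), aligned with the tool at -44°. Running the second arc with a loose straddle.

```bash
python3 - <<'E'
from h import *
p,q=N(-44,203)
r=env.move_l(p,rot=q,rate=80,f_stop=10)
s=env.read_state();print(r,s['time_s'],FL(s['force']))
if not r:
    set_gripper(11.5)
    s=env.read_state();print('grip',s['width'],FL(s['force']),tq(s))
    for t,s in arc(-44,48,203,6,20):
        a,b=tq(s);print(round(t),'%.2f'%s['time_s'],FL(s['force']),'T %.3f %.3f = %.3f'%(a,b,a+b),'tau6 %.3f'%s['tau'][5],'w %.2f'%s['width'],L(s['tool_pos']))
        if abs(a+b)>0.33 : print('stop');break
E
```

```text
False 16.7417 [-1.12  0.02  0.49]
grip 11.478191010658078 [-0.69  0.04 -0.5 ] (np.float64(-0.013244184733689657), np.float64(-0.053773847691453186))
-38 17.32 [ 2.15 -3.03 -0.84] T 0.096 -0.021 = 0.074 tau6 0.302 w 11.93 [-19.79 -16.51]
-32 17.61 [ 3.04 -4.25 -0.13] T 0.135 0.023 = 0.158 tau6 0.237 w 11.47 [-21.34 -14.5 ]
-27 17.89 [ 2.43 -4.39  0.19] T 0.130 0.058 = 0.188 tau6 0.232 w 11.74 [-22.8  -12.12]
-21 18.18 [ 1.32 -4.5   1.26] T 0.121 0.051 = 0.172 tau6 0.231 w 11.57 [-24.01  -9.61]
-15 18.46 [ 1.1  -4.92  1.47] T 0.131 0.055 = 0.186 tau6 0.236 w 11.14 [-24.96  -7.07]
-10 18.74 [ 1.14 -5.13  2.82] T 0.136 0.056 = 0.192 tau6 0.236 w 11.68 [-25.58  -4.43]
-4 19.02 [-0.02 -5.32  3.38] T 0.138 0.042 = 0.180 tau6 0.243 w 11.57 [-25.91  -1.77]
2 19.31 [ 0.69 -4.17  3.36] T 0.108 0.089 = 0.196 tau6 0.245 w 11.68 [-26.     0.85]
8 19.59 [ 0.24 -4.55  3.64] T 0.117 0.044 = 0.160 tau6 0.246 w 11.48 [-25.82   3.47]
14 19.88 [ 0.37 -4.55  2.11] T 0.113 -0.019 = 0.094 tau6 0.246 w 11.39 [-25.4   6.1]
19 20.16 [ 0.48 -4.63  2.56] T 0.110 0.007 = 0.117 tau6 0.247 w 11.57 [-24.73   8.59]
25 20.44 [ 0.01 -3.83  2.98] T 0.091 0.096 = 0.187 tau6 0.247 w 11.41 [-23.77  11.  ]
31 20.73 [ 0.02 -3.98  2.03] T 0.090 0.013 = 0.103 tau6 0.240 w 11.85 [-22.61  13.32]
36 21.01 [ 0.21 -4.59  2.14] T 0.094 0.004 = 0.099 tau6 0.241 w 11.50 [-21.22  15.47]
42 21.29 [-0.82 -4.85  2.22] T 0.109 0.026 = 0.136 tau6 0.240 w 11.34 [-19.58  17.52]
48 21.57 [-1.15 -4.68  1.88] T 0.105 0.093 = 0.198 tau6 0.241 w 11.76 [-17.75  19.36]
```

Still running free: about 0.16 N m at each stop, with 5 N on the finger. Third arc, with averaged readings and a stop threshold.

```bash
cat >> h.py <<'E'
def avg(n=4):
    ss=[]
    for i in range(n):
        env.hold(0.04); ss.append(env.read_state())
    a=np.array([tq(s) for s in ss]).mean(0); F=np.mean([FL(s['force']) for s in ss],0)
    return a,F,ss[-1]
E
python3 - <<'E'
from h import *
set_gripper(15)
p,q=N(46,265);env.move_l(p,rot=q,rate=200)
p,q=N(-45,265);env.reach(p,q)
p,q=N(-45,203)
r=env.move_l(p,rot=q,rate=80,f_stop=10)
s=env.read_state();print(r,s['time_s'],FL(s['force']))
if not r:
    set_gripper(11.5)
    a,F,s=avg();print('grip',s['width'],F,a)
    for t,s in arc(-45,48,203,5,20):
        i=sum(tq(s))
        a,F,s=avg();print(round(t),'%.2f'%s['time_s'],F,'inst %.3f'%i,'T %.3f %.3f = %.3f'%(*a,a.sum()),'tau6 %.3f'%s['tau'][5])
        if a.sum()>0.24 or a[0]>.17: print('stop');break
E
```

```text
False 24.7167 [-0.16 -0.88  1.3 ]
grip 11.390113282473886 [-0.41 -0.09  0.11] [-0.01  0.03]
-40 25.61 [ 1.79 -1.84 -0.2 ] inst 0.007 T 0.066 0.041 = 0.107 tau6 0.002
-35 26.03 [ 3.3  -4.03 -0.87] inst 0.132 T 0.134 0.025 = 0.160 tau6 0.035
-30 26.46 [ 3.21 -4.15 -0.59] inst 0.202 T 0.135 0.066 = 0.201 tau6 0.035
-25 26.88 [ 2.79 -4.46  0.15] inst 0.165 T 0.136 0.024 = 0.159 tau6 0.031
-21 27.31 [ 1.98 -4.46  1.19] inst 0.201 T 0.127 0.010 = 0.137 tau6 0.028
-16 27.73 [ 1.5  -4.1   1.75] inst 0.144 T 0.113 0.032 = 0.145 tau6 0.029
-11 28.16 [ 1.16 -4.34  2.42] inst 0.185 T 0.117 0.043 = 0.160 tau6 0.033
-6 28.58 [ 1.68 -5.18  2.8 ] inst 0.155 T 0.139 0.058 = 0.197 tau6 0.041
-1 29.01 [ 1.86 -6.33  2.41] inst 0.222 T 0.166 0.039 = 0.205 tau6 0.049
4 29.43 [ 1.66 -7.6   2.58] inst 0.263 T 0.195 0.042 = 0.237 tau6 0.059
stop
```

Contact came at about -11°. Torque is climbing evenly, ×1.6 of free at 4°. Both the angle (0.4 rad past contact) and the ratio give about 12.5°, so I'll approach in small steps.

```bash
python3 - <<'E'
from h import *
for t,s in arc(4,12.5,203,3,12):
    i=sum(tq(s))
    a,F,s=avg();print('%.1f'%t,'%.2f'%s['time_s'],F,'inst %.3f'%i,'T %.3f %.3f = %.3f'%(*a,a.sum()),'tau6 %.3f'%s['tau'][5])
    if a.sum()>0.31 or a[0]>.25: print('stop');break
E
```

```text
6.8 29.86 [ 0.72 -8.38  2.77] inst 0.321 T 0.215 0.063 = 0.278 tau6 0.068
9.7 30.28 [  1.31 -10.07   2.46] inst 0.288 T 0.254 0.066 = 0.320 tau6 0.075
stop
```

The reading is now 0.32 against 0.155 free: 2.06 times, about 0.37 rad past contact. I'll release, withdraw and check.

```bash
python3 - <<'E'
from h import *
p,q=N(8,203);env.move_l(p,rot=q,rate=15)
set_gripper(17)
a,F,s=avg(2);print(F,a)
p,q=N(8,285);env.move_l(p,rot=q,rate=150)
env.move_l(W(-135,0,330),rot=Q(YAW),rate=250)
c=viewer.camera_params('wrist');s=env.read_state();T=campose(c,s)
im=viewer.camera('wrist');cv2.imwrite('pics/w6.png',im)
cv2.imwrite('pics/s6.png',viewer.camera('side'))
print(s['time_s'],FL(s['force']))
np.save('w6.npy',np.r_[s['tool_pos'],s['orientation']])
E
```

```text
[ 0.66 -0.39  0.06] [0.01 0.  ]
32.275 [ 1.04  0.19 -0.12]
```

View pics/w6.png

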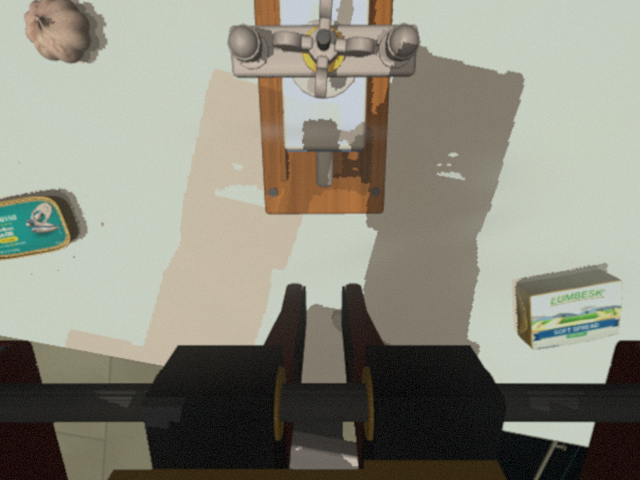

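View pics/s6.png

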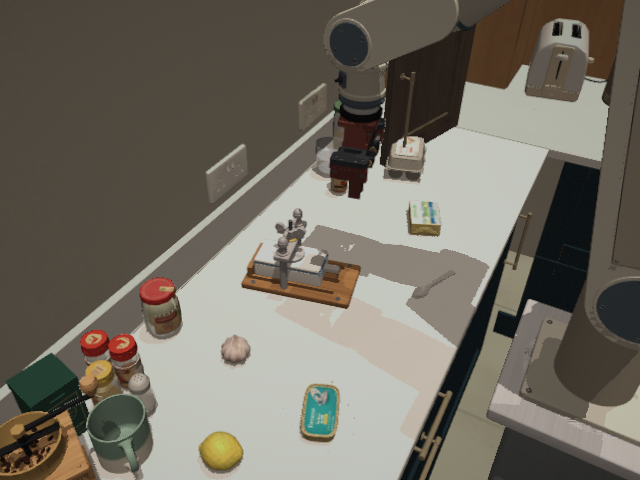

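The dish sits in the press with its ear at (325,167), bystanders are where they were, and the gripper is clear. Last check is the dish position, then hand-in.

```bash
python3 - <<'E'
from h import *
w=np.load('w6.npy');c=viewer.camera_params('wrist');T=campose(c,dict(tool_pos=w[:3],orientation=w[3:]))
print([L(x) for x in onplane(c,T,[(285,151),(366,151)],66)],[L(x) for x in onplane(c,T,[(266,213),(384,213)],16)])
ids=onplane(c,T,[(325,186)],54);print('ear end',L(ids[0]))
workorder.sign_off()
E
```

```text
[array([-74.3 ,  35.11]), array([-74.41, -38.05])] [array([-143.23,   62.9 ]), array([-143.43,  -65.35])]
ear end [-107.92   -1.06]
the job is handed in; nothing more can be done
```

The dish is home against the back stop, the nut is tightened to about twice its free-running effort, and I handed the job in at about 32 s of the 72 s allowed. No verdict was reported.

- **Seating the dish:** I pushed it in by the end of its ear handle. A second push to 14 N moved it only 0.6 mm. The last picture puts the lid's front edge at about -74 mm and the ear's end at -108 mm, against -75 and -109 expected when home. That agrees within the roughly 2 mm camera calibration.
- **Tightening the nut:** I turned it clockwise in three arcs from the front of the press. The plate met the lid at about -11° in the third arc. I stopped about 0.37 rad past that, at 0.32 N m measured standing, against 0.155 N m running free (2.06 times). I estimate about 100 N on the lid; this was not measured directly.
- **Final state:** The gripper is open and clear of everything, with the force back near zero. The garlic and the butter packet looked undisturbed in the last pictures. The spice jar was mostly hidden behind the arm, so I could not check it as well; the arm was not near it. I did not notice any contact with the columns.

**Readings that disagreed:**
- The first arc, with the wing clamped, gave about -0.18 N m, which has the wrong sign. I did not use it, and straddled the wing loosely for the other arcs.
- The last joint's torque suggested about 2.5 times the free effort rather than 2.06. I went by the force reading and the turning angle.

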